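# Release the ratchet tin holder and push its jaw back

## Task

The tin standing in the wooden one-handed tin holder is to be freed: with the fingertips press down the ridge of the black release lever on the holder's sliding jaw, and keeping it pressed push the jaw back along its rail, away from the tin, all the way to its end stop. Then let go and move clear. Pick nothing up: leave the tin standing where it is and do not disturb the things around.

Things in the scene. Friction and masses are not known exactly. Their poses are not given: they have to be found in the camera images.
- holder: tin holder fixed on the worktop: wooden board 300x100x12 mm, wooden fixed end (62 mm high) at its -x end, wooden end stop (46 mm high) at its +x end, between them the tin and an aluminium jaw that slides on a rail beside a toothed rack (-y side). Origin at the centre of the board's underside; +x (level) is the direction in which the jaw slides back, away from the tin; z up.
- jaw (a joint): slide of the jaw along the holder's +x, m: 0 = closed up to the tin, 0.106 = fully back at the end stop; starts between 0 and 0.03. A ratchet stops it from growing unless the release lever is down (it may give up to 10 mm before a tooth locks). With the lever down it slides with about 2 N and stays where it is left.
- release (a joint): tilt of the release lever on the jaw, rad: 0 = up (locked), free above about 0.15, 0.24 = fully down. Sprung up: the ridge starts to move at about 2.5 N, frees at 5 N, is fully down at 7 N. It may rest at up to 0.13 where the pawl sits on a tooth. Keep it pressed while the jaw moves, or it locks again at the next tooth (10 mm apart).
- release_ridge (a point): middle of the top of the thumb ridge of the black release lever: a rib 32 mm long along the holder's x, 10 mm wide, about 58 mm above the worktop when up, open above; the lever plate beside it is 7 mm lower. It moves with the jaw and lever, down 5.5 mm to free the ratchet, 8.5 mm fully down (aim for 7). The jaw's upright push plate stands 24 mm from it in the holder's +x.
- push_plate (a point): on the front face of the jaw's upright push plate (68 mm wide, 10 mm thick, top 79 mm above the worktop), 9 mm below its top edge, in line with the ridge along the holder's x. A finger that presses the ridge pushes the jaw back by leaning on this face in the holder's +x direction. Moves with the jaw.
- under_cabinet (a point): fixed point on the worktop straight below the front right corner of the wall cabinet that hangs over the back of the worktop, its underside 0.5 m up. The front of the cabinet runs from above this point 0.81 m along (0.50, 0.87) in x, y. The holder stands on the robot side of that line; a tall wrist coming from the right must swing in close to the robot to keep clear of the cabinet.
- tin: round green tin with a gold lid, 75 mm across, 58 mm high, standing on the holder's board between the fixed end and the sliding jaw; origin at the centre of its underside, z up
- pepper: glass pepper shaker with a grey cap, 44x44x90 mm, standing beside the holder; origin at the centre of its underside
- teaspoon: steel teaspoon, 138 mm, lying beyond the fixed end of the holder; origin at the centre of its underside
- mug: spotted white mug, 92 mm across, 93 mm high, standing beside the fixed end of the holder; origin near the centre of its underside
- mill: brown wooden mill, 49x49x130 mm, at the left; origin at the centre of its underside
- green_bottle: small squeeze bottle with a wide cap, 43x59x151 mm, at the back left; origin at the centre of its underside
There are look-alikes about, which are no part of the job. What is shaped like the tin but red is not meant.

How it is judged:
By the outcome, as a careful person would: the job done as asked, in the order asked, and still so for the second after the job is handed in, with the robot touching nothing.
It also fails if it takes over 30 s, if anything falls off the work surface, if the arm or the gripper's body presses on something with over 40 N, if the wrist force passes 120 N, or if a joint passes its speed limit or range.

## Robot

A 6-joint arm with a two-finger parallel gripper is mounted at the origin on a cart in front of the work surface, level with it; the furniture and walls round the work are solid. World frame = base frame: x ahead of the robot, y to its left, z up, the work surface at z = 0. Lengths are in m, angles in rad, forces in N, time in s.
With the tool pointing down it reaches from about 0.25 to 0.775 m from the base axis. Payload 4 kg.
Tool frame: the origin (TCP) lies at the very end of the fingers, on their centre line; the grasp point (between the pads) lies 19 mm behind it (robot.pinch_z is the distance from the TCP to the grasp point, in m); z points along the fingers, y is the line along which they close (so a half turn about z gives the same grasp; the last joint's range is limited). The gripper opens to 94 mm and grips with 3 to 60 N. Pads are 16 mm wide; open, the fingers measure 119 mm over their backs; the gripper's body (75 mm by 177 mm) begins 78 mm behind the grasp point.
Start: joints at [1.01, 0.087, 1.371, -0, 1.684, -0.103], TCP at [0.243, 0.493, 0.206] pointing down, gripper open.
Joint ranges: [-3.1, 3.1], [-0.76, 2.03], [0.27, 2.55], [-1.08, 4.22], [0.17, 2.65], [-2.57, 2.57]. Speed limits (rad/s): [2.79, 2.79, 3.14, 3.14, 3.14, 3.14].

## Interface

Orientations are given as [roll, pitch, yaw] about the fixed x, y, z axes, in that order (R = Rz(yaw) Ry(pitch) Rx(roll)).
In Python, from bench import robot gives the robot as it stands.
- The arm moves only by the tool arm_command, never from a script. Its argument "targets" is one flat list of numbers, 7 for each row, row after row: the turn, a rotation vector about the tool's x, y, z in degrees, then the shift along the tool's x, y, z in mm, then the closure, from -1 (fully open) to 1 (shut). In form: [ax, ay, az, x, y, z, hand, ax, ay, az, x, y, z, hand, ...]. A call has 1 to 20 rows; each row is the pose to reach, as a shift and turn from the pose commanded when the call began, along the tool's axes at that moment; what a row does not reach only later rows make up. A row lasts 1/10 s, in which the tool goes at most 50 mm and 8.59 degrees, less where a joint would pass 70% of its speed; a pose out of reach is approached as far as the arm can. A call with a gripper value outside its range is refused whole. The fingers move at their own pace and stop on an object; the grip force is fixed at half the most. Time passes only in rows, so rows that repeat a pose let the fingers close. It gives the time, the measured TCP pose, the force, the opening and the grip force at its end, in the units of the state.
- robot.get_obs(): the state, without advancing time (a new reading comes with each control period).
- robot.snapshot(name): name is "scene" or "top" or "wrist"; returns a dict with "color" (384x512x3 uint8, red, green, blue), "range_z" (384x512 float32, m along the optical axis (not along the pixel's ray), 0 where there is no reading), "fx", "fy", "cx", "cy" (pixels), "dist_coeffs" ([k1, k2, p1, p2, k3] as OpenCV has them; the pictures are not rectified), "T" (4x4, takes a point from camera to world coordinates); the wrist camera has in their place "T_tool_cam" (4x4, takes a point from camera to tool coordinates, whose origin is the TCP and whose axes are the flange's). Camera axes: x right, y down, z forward; pixel columns grow to the right and rows downward; lengths in m; the calibration is good to about 2 mm. A picture is of the moment at which its call begins: read the wrist's pose just before it.
- robot.close_job(): hands the job in; it is judged then, once.
The state is a dict: "time": time; "joint_positions": joint angles; "qvel": joint speeds; "joint_torque": joint torques, N m; "tool_pos": TCP position; "ee_rot": TCP orientation; "wrist_force": force on the tool from outside, world axes, zero at the start; "wrist_torque": the same for the moment, N m; "width": finger opening in m; "finger_force": force on a finger pad.
Only numpy, scipy, OpenCV 4.12 (cv2) and the standard library are available. Lean on these libraries where they do the work, as an engineer would, in place of code of your own. Each camera call takes 0.05 s, during which the arm holds its last target. There are 200 camera calls.

## Working session

There is one attempt and no reset: what is moved stays moved. The work goes in short steps, Python scripts to look and compute and a tool call to move; the robot and the scene stay as the last step left them, time stands still between calls to the robot, and variables do not carry over. Pictures are saved under pics/ and viewed, at most 10 in all, crops included, and the job is handed in when it is done.

Besides the shell and the picture viewer there is one more tool, called after "Emit:" by a JSON object that holds its "api" and its "payload". arm_command: Moves the arm, as the interface text tells. Its arguments: {"type":"object","properties":{"targets":{"type":"array"}},"required":["targets"]}

```bash
mkdir -p pics
cat > h.py <<'E'
import numpy as np, cv2, pickle
from bench import robot
def snap(n):
    s=robot.snapshot(n); pickle.dump(s,open(f'/tmp/{n}.pkl','wb')); return s
def load(n): return pickle.load(open(f'/tmp/{n}.pkl','rb'))
def cloud(s,T=None):
    T=s['T'] if T is None else T
    K=np.array([[s['fx'],0,s['cx']],[0,s['fy'],s['cy']],[0,0,1]])
    v,u=np.mgrid[:384,:512]
    n=cv2.undistortPoints(np.stack([u,v],-1).reshape(-1,1,2).astype(np.float64),K,np.array(s['dist_coeffs'],float)).reshape(384,512,2)
    z=s['range_z'].astype(float)
    P=np.dstack([n[...,0]*z,n[...,1]*z,z])@T[:3,:3].T+T[:3,3]
    P[z==0]=np.nan
    return P
E
python3 - <<'E'
from h import *
a=snap('scene');b=snap('top')
for n,s in (('scene',a),('top',b)):
    cv2.imwrite(f'pics/{n}1.png',cv2.resize(s['color'][...,::-1],(768,576)))
    print(n,s['T'][:3,3])
print(robot.get_obs())
E
```

```text
scene [ 0.12618389 -0.55270727  0.55851549]
top [0.49791654 0.05246168 0.98320515]
{'time': 0.1, 'joint_positions': array([ 1.00986742e+00,  8.78700472e-02,  1.37208308e+00, -1.81476132e-06,
        1.68363487e+00, -1.03081237e-01]), 'qvel': array([ 3.60759920e-04,  5.57423010e-04, -5.20313885e-03,  5.98338248e-05,
       -1.29969632e-03,  5.45106198e-04]), 'joint_torque': array([ 2.47116666e-03, -3.41252804e+01, -3.03301585e+01,  7.20054097e-02,
        3.04457475e-02, -8.14783812e-05]), 'tool_pos': array([0.24283706, 0.49292803, 0.20443745]), 'ee_rot': array([-3.13960772e+00, -2.03524011e-04,  2.68374458e+00]), 'wrist_force': array([ 0.8729913 ,  1.21343266, -0.06028718]), 'wrist_torque': array([-0.022523  ,  0.01895627,  0.03249608]), 'finger_force': 0.0, 'width': 0.09403435078399411}
```

View pics/scene1.png

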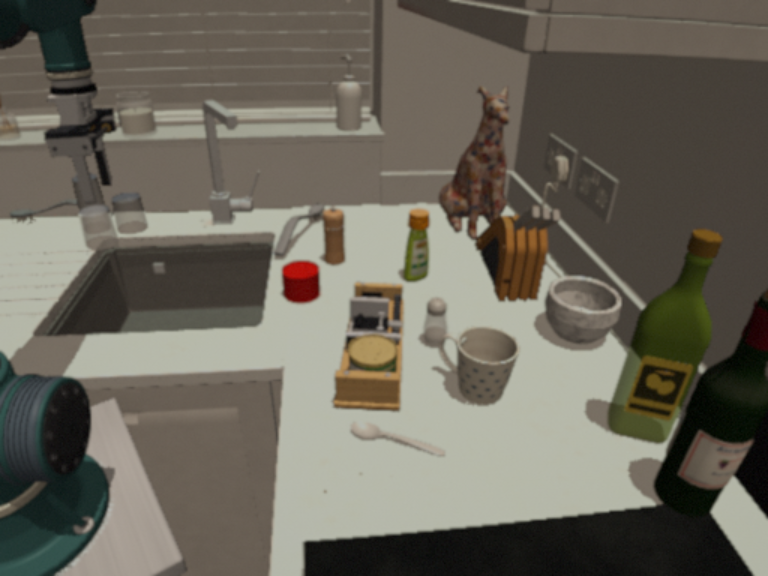

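View pics/top1.png

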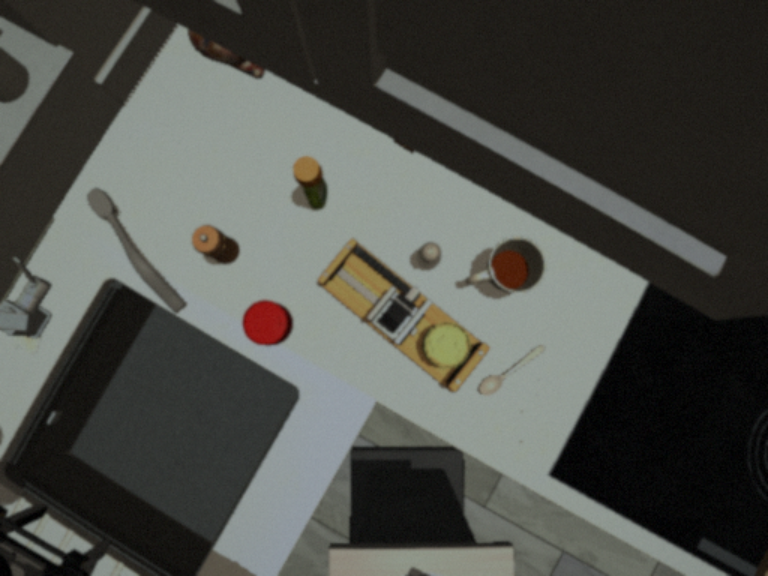

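The scene and top pictures show one wooden holder: top view (400,315), scene view (370,345). The green and gold tin is in its lower right end, at top (446,347). The jaw with the black lever is at top (395,313) and the end stop at top (338,262). Possible confusions are the red tin at top (267,323) and the mill at top (208,240), neither of which is in a holder. I choose the black lever at top (395,313).

Run:
```python
from h import *
s=load('top');P=cloud(s)
c=s['color'][150:270,205:335,::-1]
cv2.imwrite('pics/crop1.png',cv2.resize(c,None,fx=6,fy=4.95 if 0 else 5,interpolation=cv2.INTER_CUBIC)[:600,:800])
Q=P[150:270,205:335].reshape(-1,3);C=s['color'][150:270,205:335].reshape(-1,3).astype(int)
hsv=cv2.cvtColor(s['color'][150:270,205:335],cv2.COLOR_RGB2HSV).reshape(-1,3)
# holder: all points z>8mm in convex area; wood coloured
w=(hsv[:,0]>10)&(hsv[:,0]<28)&(hsv[:,1]>90)&(Q[:,2]>.005)&(Q[:,2]<.075)&(C.sum(1)>120)
u,v=np.meshgrid(np.arange(205,335),np.arange(150,270));u=u.ravel();v=v.ravel()
w&=(u>208)&(u<330)&(v>155)
r=cv2.minAreaRect(Q[w,:2].astype(np.float32)*1000);print(w.sum(),r,cv2.boxPoints(r))
for (a,b) in [(267,323),(446,347),(395,313),(430,252),(508,270),(208,240),(307,170),(338,262)]:
    print((a,b),P[int(b/1.5),int(a/1.5)])
# tin top
t=(Q[:,2]>.055)&(Q[:,2]<.08)&(hsv[:,0]>22)&(hsv[:,0]<45)&(hsv[:,1]>60)
print('tin',np.median(Q[t],0),t.sum())
```

```text
2222 ((595.7589111328125, -12.116409301757812), (294.9748229980469, 225.85841369628906), 50.35759353637695) [[ 414.70267   -53.639626]
 [ 588.6229   -197.73596 ]
 [ 776.8152     29.406807]
 [ 602.8949    173.50314 ]]
(267, 323) [0.53240033 0.25262135 0.05524814]
(446, 347) [ 0.49173753 -0.04066496  0.06604698]
(395, 313) [0.54910054 0.04167529 0.05124112]
(430, 252) [ 0.64334565 -0.01403545  0.08905908]
(508, 270) [ 0.62176198 -0.15303894  0.02576667]
(208, 240) [0.66010113 0.33714845 0.11659259]
(307, 170) [0.76167328 0.17659878 0.15189734]
(338, 262) [0.63599382 0.13722773 0.04444674]
tin [ 0.49411209 -0.04298015  0.06704891] 775
```

View pics/crop1.png

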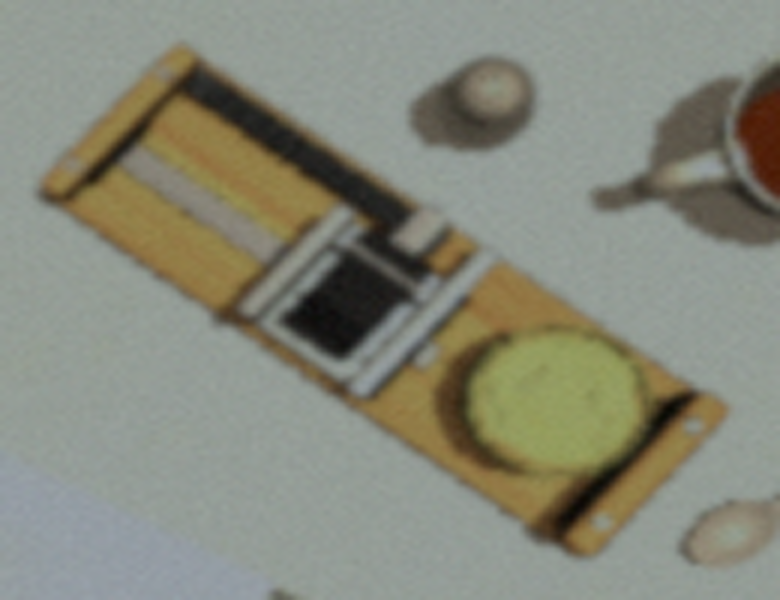

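The crop shows the lever as a black pad at crop (345,300). The push plate behind it runs (345,210)-(245,310). The rack and a black latch lie on the pepper side, the gold-lidded tin is at (555,400), and the end stop is at (115,120). Next I'll fit the holder frame and make a height map around the jaw.

```bash
cat >> h.py <<'E'
def jawmap(P,org,ex,x0,x1,y0,y1,st=.004):
    ey=np.array([-ex[1],ex[0]])
    Q=P.reshape(-1,3);Q=Q[np.isfinite(Q[:,0])]
    d=Q[:,:2]-org;X=d@ex;Y=d@ey
    xs=np.arange(x0,x1,st);ys=np.arange(y1,y0,-st)
    print('x mm:',' '*2,' '.join('%3d'%round(x*1000) for x in xs))
    for y in ys:
        r=[]
        for x in xs:
            m=(abs(X-x)<st/2)&(abs(Y-y)<st/2)
            r.append('%3d'%round(np.median(Q[m,2])*1000) if m.any() else '  .')
        print('y%4d   '%round(y*1000),' '.join(r))
E
python3 - <<'E'
from h import *
s=load('top');P=cloud(s)
m=np.zeros((384,512),np.uint8)
poly=np.array([[30,190],[185,30],[500,235],[745,400],[590,575],[210,340]],float)/[6,5]+[205,150]
cv2.fillPoly(m,[poly.astype(np.int32)],1)
Q=P[(m>0)&(P[...,2]>.006)]
hsv=cv2.cvtColor(s['color'],cv2.COLOR_RGB2HSV)
r=cv2.minAreaRect(Q[:,:2].astype(np.float32)*1000);print(r);B=cv2.boxPoints(r);print(B)
c=np.array(r[0])/1000
L=[(B[1]-B[0]),(B[2]-B[1])];e=max(L,key=np.linalg.norm);e=e/np.linalg.norm(e)
if e[1]<0:e=-e
print('ex',e,np.degrees(np.arctan2(e[1],e[0])))
jawmap(P,c,e,-.155,.157,-.056,.058,.006)
E
```

```text
((548.20703125, 29.522018432617188), (298.09246826171875, 100.38631439208984), 50.56105041503906)
[[ 414.76028  -53.70118]
 [ 492.28885 -117.47216]
 [ 681.6538   112.74522]
 [ 604.12524  176.5162 ]]
ex [0.63525575 0.7723019 ] 50.56105
x mm:    -155 -149 -143 -137 -131 -125 -119 -113 -107 -101 -95 -89 -83 -77 -71 -65 -59 -53 -47 -41 -35 -29 -23 -17 -11  -5   1   7  13  19  25  31  37  43  49  55  61  67  73  79  85  91  97 103 109 115 121 127 133 139 145 151
y  58      1   0  -1   0   0   0   0   0   0  -1   0   0   0  -1   0   0   0   0   0   1   1   0  -1   0   0   0  -1   0   0   0   0   1   1  -1   0   0  -2   0   0   0  -1  -2  -1   0  -1   0   0   0  -1   0   0   1
y  52     -1  -1   2   2   0   1  -1   0  -2   3   0  -2   2  -1   1   0   0   2   0  -3   0   0   0   1   1  -1  -2   2   1   0   0  -1   1   3   1   0   0   0   0   0   1   0  -3   0   0   2   0  -1  -1   0  -1  -1
y  46      0  11  61  59  20  13  13  11  10  12  13  12  12  10  12  11  11  11  11  13  13  13  10  13  13  14  12  12  13  13  11  14  11  13  11  12  12  12  12  11  11  11  12  10  13  12  13  11  12
[... 2784 characters left out ...]
6  29  25  31  30  24  28  31  24  27  45  46  41
y -38      3  62  62  62  51  11  12   .  70  68  68  67  68  68  69  11  12  12  11  11  11  13  49  46  12  13  41  50  52  33  32  32  31  31  31  31  32  32  33  32  33  30  33  32  32  32  32  29  30  46  46  42
y -44      0  61  60  62  27  12  12  11  13   .   .   .  41  13  14  11  14  12  12  12  11  12  49  13  12  12  41  51  51  32  32  29  33  29  31  31  30  32  30  34  32  30  30  31  32  31  33  28  26  46  45   .
y -50      .   .   .   5   4  11   9  -1  10  12   9   6   5   6  10   7  -1  11   5  10  11   1  -2   6   7   0   9  52   .  11   4   6   5  11   8   5   2  10   1   6   8  -1   7   8   0   4   4   7   1   9  -2  -2
```

```bash
cat >> h.py <<'E'
from scipy.spatial.transform import Rotation as Ro
C0=np.array([.54821,.02952]);A0=np.radians(50.56)
EX=np.array([np.cos(A0),np.sin(A0)]);EY=np.array([-EX[1],EX[0]])
def hw(x,y,z): return np.r_[C0+EX*x+EY*y,z]      # holder -> world
def wh(p): d=np.asarray(p)[:2]-C0; return d@EX,d@EY,p[2]
def go(x,y,z,yaw=np.radians(140.56)):
    o=robot.get_obs();R=Ro.from_euler('xyz',o['ee_rot']);T=Ro.from_euler('xyz',[np.pi,0,yaw])
    print('turn',np.degrees((R.inv()*T).as_rotvec()).round(2),'shift mm',(R.inv().apply(hw(x,y,z)-o['tool_pos'])*1000).round(1))
def st():
    o=robot.get_obs();print('t',o['time'],'holder',np.round(wh(o['tool_pos']),4),'F holder',np.round([o['wrist_force'][:2]@EX,o['wrist_force'][:2]@EY,o['wrist_force'][2]],2),'w',o['width'],'rot',np.degrees(o['ee_rot']).round(2))
E
python3 - <<'E'
from h import *
s=load('top');P=cloud(s);Q=P.reshape(-1,3)
d=Q[:,:2]-C0;X=d@EX;Y=d@EY;Z=Q[:,2]
m=(X>-.004)&(X<.022)&(Y>.0)&(Y<.045)&(Z>.0545)&(Z<.063)
print('ridge y',Y[m].min(),Y[m].max(),'med',np.median(Y[m]),'z',np.median(Z[m]),m.sum())
m=(X>-.03)&(X<.033)&(Y>.02)&(Y<.028)&(Z>.0535)&(Z<.063)
print('ridge x',np.sort(X[m])[[1,2,-3,-2]])
m=(X>.02)&(X<.06)&(Y>-.02)&(Y<.042)&(Z>.073)
print('plate x',np.percentile(X[m],[2,5,50,95,98]),'z',np.median(Z[m]),'y',Y[m].min(),Y[m].max())
m=(X>.12)&(X<.16)&(abs(Y)<.045)&(Z>.041)&(Z<.05);print('stop x',np.percentile(X[m],[2,50,98]))
st();go(.012,.024,.15)
E
```

```text
ridge y 0.020036127145545722 0.029191435508894095 med 0.024527379342103167 z 0.05741005460939008 38
ridge x [-0.00575221 -0.00458121  0.02361565  0.02406642]
plate x [0.03226541 0.03270247 0.03718512 0.04173755 0.04212714] z 0.07806351016710977 y -0.019880187831312266 0.04176651759893269
stop x [0.1357696  0.14159183 0.14846859]
t 0.1 holder [0.1639 0.5302 0.2044] F holder [ 1.49  0.1  -0.06] w 0.09403435078399411 rot [-1.7989e+02 -1.0000e-02  1.5377e+02]
turn [-0.11  0.   13.21] shift mm [-458.1 -263.4   54.9]
```

Emit:
{"api": "arm_command", "payload": {"targets": [0, 0, 2, -20, -12, 0, 0, 0, 0, 3, -60, -35, 0, 1, 0, 0, 4, -100, -58, 0, 1, 0, 0, 5, -140, -81, 0, 1, 0, 0, 6, -180, -104, 0, 1, 0, 0, 7, -220, -127, 0, 1, 0, 0, 8, -260, -150, 0, 1, 0, 0, 9, -300, -173, 10, 1, 0, 0, 10, -340, -196, 20, 1, 0, 0, 11, -380, -219, 30, 1, 0, 0, 12, -420, -242, 40, 1, 0, 0, 13, -445, -256, 50, 1, 0, 0, 13.2, -458, -263, 55, 1, 0, 0, 13.2, -458, -263, 55, 1, 0, 0, 13.2, -458, -263, 55, 1, 0, 0, 13.2, -458, -263, 55, 1, 0, 0, 13.2, -458, -263, 55, 1]}}

```text
time: 1.8
tool_pos: [0.5375, 0.0564, 0.1514]
ee_rot: [3.14, 0.001, 2.456]
wrist_force: [0.4, 0.2, -0.0]
width: 0.0002
finger_force: 0.0
```

Run:
```python
from h import *
st()
o=robot.get_obs();s=snap('wrist')
T=np.eye(4);T[:3,:3]=Ro.from_euler('xyz',o['ee_rot']).as_matrix();T[:3,3]=o['tool_pos']
P=cloud(s,T@s['T_tool_cam'])
cv2.imwrite('pics/wrist1.png',s['color'][...,::-1])
jawmap(P,C0,EX,-.03,.06,-.03,.046,.004)
Q=P.reshape(-1,3);d=Q[:,:2]-C0;X=d@EX;Y=d@EY;Z=Q[:,2]
m=(X>-.03)&(X<.033)&(Y>.01)&(Y<.038)&(Z>.0545)&(Z<.062)
print('ridge',np.percentile(X[m],[2,98]),np.percentile(Y[m],[2,98]),np.median(Z[m]),m.sum())
m=(X>.02)&(X<.06)&(Y>-.02)&(Y<.042)&(Z>.075)&(Z<.085);print('plate',np.percentile(X[m],[2,98]),np.median(Z[m]))
```

```text
t 1.8 holder [0.0139 0.0254 0.1514] F holder [ 0.41 -0.19 -0.  ] w 0.0002095203308117243 rot [1.7993e+02 5.0000e-02 1.4070e+02]
x mm:    -30 -26 -22 -18 -14 -10  -6  -2   2   6  10  14  18  22  26  30  34  38  42  46  50  54  58
y  46    278 277 278 277 277 277 274 274 274 274 274 276 275 275 274 274 274 274 282 284 285 284 284
y  42    275 276 275 276 276 275 273 273 273 274 273 273 274 274 274 275 273 273  79  13  12  13  13
y  38      .  45  48  49  33  33  33  33  33  33  34  33  33  33  33  33  69  80  79  12  12  12  12
y  34     45  46  49  48  34  32  50  51 185 187 186 198 191 186 187  33  69  79  79   .  13  13  13
y  30     45  46  48  48  33  33  52  54  53  54  54 221  56  54  51  33  63  80  79   .  13  13  13
y  26      .  46  49  49  34  33  57  58  58  58  58 219  58  58  56  33  57  80  79   .  14  13  12
y  22      .  46  49  48  34  33  57  58  59  58  58  58  58  58  52  33  58  80  79   .   .  13  12
y  18      .  46  48  48  34  33  51  52  52  51  51  52 147  52  50  32  60  80  80   .  16  15  15
y  14      .  46  49  49  33  33  51  51  52  51  51  51  52  5
[... 477 characters left out ...]
1  53   .   .   .   .   .   .   .  35  42  80  80   .  13  13  13
y -10      .  46  49  49  49  53  51   .   .   .   .   .   .   .   .  32  79  80  79   .  13  13  12
y -14      .  46  49  48  55  55  53   .   .   .   .   .   .   .   .   .   .  80  79   .  13  13  13
y -18      .  46  49  49  47   .   .   .   .   .   .   .   .   .   .   .   .  80  79   .   .  13  13
y -22      .  46  48  48  47  32   .   .   .   .   .   .   .   .   .   .   .  79  80   .   .  13  13
y -26      .  48  49  48  48   .   .   .   .   .   .   .   .   .   .   .   .   .   .   .   .  13  13
ridge [-0.0050252   0.02466028] [0.02132849 0.02980248] 0.05780164323908438 273
plate [0.03397064 0.0436156 ] 0.07936730454539628
```

View pics/wrist1.png

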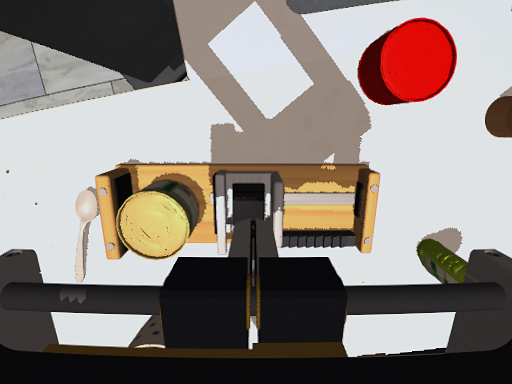

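The wrist picture shows the closed fingers over the jaw. The lever is at (250,200), the push plate at (278,195), the tin on the left at (153,222) and the red tin well off at (418,60). The measured ridge is at holder x −6..26, y 25.5 and z 58 mm, with the plate face at x 34 and its top at 79. These match the sizes given.

Run:
```python
from h import *
go(.0195,.0255,.062)
```

```text
turn [0.06 0.05 0.12] shift mm [ 0.3  5.6 89.3]
```

Emit:
{"api": "arm_command", "payload": {"targets": [0, 0, 0.1, 0, 5.6, 10, 1, 0, 0, 0.1, 0, 5.6, 30, 1, 0, 0, 0.1, 0, 5.6, 50, 1, 0, 0, 0.1, 0, 5.6, 65, 1, 0, 0, 0.1, 0, 5.6, 77, 1, 0, 0, 0.1, 0, 5.6, 85, 1, 0, 0, 0.1, 0, 5.6, 89, 1, 0, 0, 0.1, 0, 5.6, 89, 1, 0, 0, 0.1, 0, 5.6, 89, 1]}}

```text
time: 2.75
tool_pos: [0.5419, 0.0594, 0.0622]
ee_rot: [3.141, 0.001, 2.452]
wrist_force: [-1.1, 0.2, -0.1]
width: 0.0004
finger_force: 0.0
```

```bash
python3 -c "
from h import *
st()"
```

```text
t 2.75 holder [0.019  0.0239 0.0622] F holder [-0.52  0.95 -0.11] w 0.0003920251043346001 rot [1.7994e+02 6.0000e-02 1.4047e+02]
```

Emit:
{"api": "arm_command", "payload": {"targets": [0, 0, 0, 1, 0, 2, 1, 0, 0, 0, 1.5, 0, 4, 1, 0, 0, 0, 1.5, 0, 6, 1, 0, 0, 0, 1.5, 0, 8, 1, 0, 0, 0, 1.5, 0, 9, 1, 0, 0, 0, 1.5, 0, 10, 1, 0, 0, 0, 1.5, 0, 11, 1, 0, 0, 0, 1.5, 0, 11, 1, 0, 0, 0, 1.5, 0, 11, 1]}}

```text
time: 3.65
tool_pos: [0.54, 0.061, 0.0515]
ee_rot: [3.141, -0.001, 2.452]
wrist_force: [-2.7, 1.8, 6.7]
width: 0.0004
finger_force: 3.3
```

```bash
python3 -c "
from h import *
st()"
```

```text
t 3.65 holder [0.0191 0.0264 0.0515] F holder [-0.35  3.25  6.71] w 0.0003670518408597007 rot [ 1.7994e+02 -4.0000e-02  1.4048e+02]
```

Emit:
{"api": "arm_command", "payload": {"targets": [0, 0, 0, 0, 1, 0.5, 1, 0, 0, 0, 0, 3, 0.5, 1, 0, 0, 0, 0, 5, 0.5, 1, 0, 0, 0, 0, 8, 0.5, 1, 0, 0, 0, 0, 11, 0.5, 1, 0, 0, 0, 0, 14, 0.5, 1, 0, 0, 0, 0, 17, 0.5, 1, 0, 0, 0, 0, 20, 0.5, 1, 0, 0, 0, 0, 20, 0.5, 1]}}

```text
time: 4.55
tool_pos: [0.5527, 0.0765, 0.051]
ee_rot: [3.141, -0.001, 2.452]
wrist_force: [-3.1, 1.2, 6.3]
width: 0.0004
finger_force: 3.4
```

```bash
python3 -c "
from h import *
st()"
```

```text
t 4.55 holder [0.0392 0.0264 0.051 ] F holder [-1.04  3.2   6.33] w 0.00039134265116135095 rot [ 1.7996e+02 -5.0000e-02  1.4050e+02]
```

Emit:
{"api": "arm_command", "payload": {"targets": [0, 0, 0, 0, 3, 0.3, 1, 0, 0, 0, 0, 7, 0.3, 1, 0, 0, 0, 0, 11, 0.3, 1, 0, 0, 0, 0, 15, 0.3, 1, 0, 0, 0, 0, 19, 0.3, 1, 0, 0, 0, 0, 23, 0.3, 1, 0, 0, 0, 0, 27, 0.3, 1, 0, 0, 0, 0, 31, 0.3, 1, 0, 0, 0, 0, 35, 0.3, 1, 0, 0, 0, 0, 39, 0.3, 1, 0, 0, 0, 0, 43, 0.3, 1, 0, 0, 0, 0, 47, 0.3, 1, 0, 0, 0, 0, 51, 0.3, 1, 0, 0, 0, 0, 55, 0.3, 1, 0, 0, 0, 0, 59, 0.3, 1, 0, 0, 0, 0, 63, 0.3, 1, 0, 0, 0, 0, 66, 0.3, 1, 0, 0, 0, 0, 68, 0.3, 1, 0, 0, 0, 0, 70, 0.3, 1, 0, 0, 0, 0, 70, 0.3, 1]}}

```text
time: 6.55
tool_pos: [0.5971, 0.1307, 0.0509]
ee_rot: [3.141, -0.001, 2.452]
wrist_force: [-2.4, 1.1, 7.3]
width: 0.0002
finger_force: 3.5
```

```bash
python3 -c "
from h import *
st()"
```

```text
t 6.55 holder [0.1092 0.0265 0.0509] F holder [-0.69  2.55  7.28] w 0.0001798629387073739 rot [ 1.7994e+02 -6.0000e-02  1.4050e+02]
```

Emit:
{"api": "arm_command", "payload": {"targets": [0, 0, 0, 0, 1, 0, 1, 0, 0, 0, 0, 2, 0, 1, 0, 0, 0, 0, 3, 0, 1, 0, 0, 0, 0, 4, 0, 1, 0, 0, 0, 0, 5, 0, 1, 0, 0, 0, 0, 6, 0, 1, 0, 0, 0, 0, 6, 0, 1]}}

```text
time: 7.25
tool_pos: [0.5993, 0.1325, 0.0506]
ee_rot: [-3.136, -0.001, 2.452]
wrist_force: [-7.6, -4.8, 9.2]
width: 0.0003
finger_force: 6.4
```

Run:
```python
from h import *
st()
o=robot.get_obs();s=snap('wrist')
T=np.eye(4);T[:3,:3]=Ro.from_euler('xyz',o['ee_rot']).as_matrix();T[:3,3]=o['tool_pos']
P=cloud(s,T@s['T_tool_cam'])
jawmap(P,C0,EX,.06,.155,-.01,.046,.004)
```

```text
t 7.25 holder [0.112  0.026  0.0506] F holder [-8.53  2.84  9.18] w 0.00030646203659016424 rot [-1.7967e+02 -6.0000e-02  1.4046e+02]
x mm:     60  64  68  72  76  80  84  88  92  96 100 104 108 112 116 120 124 128 132 136 140 144 148 152
y  46    175 176 175 175 175 176 176 176 173 173 173 173 173 173 173 173 173 173 173 173  46  48  46 182
y  42     13  45  48  49  43  32  33  33 172 172 172  34 172 169  33  33  53  80  80  44  46  47  47   1
y  38     12  45  48  49  44  33  33  33  33  33  33  33  33  33  33  33  54  79  80  44  46  47  46  44
y  34      .  45  48  49  44  33  33  41  41  41  68  83  82  93  91  84  85  80  80  78  47  47  47  44
y  30      .  46  48  49  44  33  37  47  47  48  43  42  42 120 121  33  33  80  80  79  48  47  47  44
y  26      .  45  48  49  42  32  43  50  51  51  50   .   . 121 121  33  33  80  80  78  47  47  47   .
y  22      .  45  48  49  44  33  33  51  51  50   .   .   . 141 142   .   .  80  80  79  47  47  46   .
y  18      .  45  48  49  42  33  44  45  46  45   .   .   . 142 142   .   .   .   .  77  47  47  46  45
y  14      .  46  49  49  46  33  45  46  46  46   .   .   .   . 141   .   .   .   .   .  47  47  47  44
y  10      .  46  48  49  46  33  46  47  47  47   .   .   .   .   .   .   .   .   .   .  47  47  47   .
y   6      .  45  49  49  45  33  47  48  48  48   .   .   .   .   .   .   .   .   .   .  46  47  46  45
y   2      .  45  46   .  36  33   .   .   .   .   .   .   .   .   .   .   .   .   .   .  46  46  46  45
y  -2      .   .   .   .  33  33   .   .   .   .   .   .   .   .   .   .   .   .   .   .   .   .   .   .
y  -6      .   .   .   .   .   .   .   .   .   .   .   .   .   .   .   .   .   .   .   .   .   .   .   .
```

Emit:
{"api": "arm_command", "payload": {"targets": [0, 0, 0, 0, 1, 0.6, 1, 0, 0, 0, 0, 2, 0.8, 1, 0, 0, 0, 0, 3, 0.8, 1, 0, 0, 0, 0, 4, 0.8, 1, 0, 0, 0, 0, 4, 0.8, 1]}}

```text
time: 7.8
tool_pos: [0.5993, 0.1325, 0.0506]
ee_rot: [-3.128, -0.002, 2.451]
wrist_force: [-16.7, -11.0, 15.7]
width: 0.0003
finger_force: 12.5
```

Run:
```python
from h import *
st();s=snap('scene')
cv2.imwrite('pics/s2.png',cv2.resize(s['color'][170:290,200:300,::-1],(600,600*120//100)[:2],interpolation=cv2.INTER_CUBIC)[:600])
```

```text
t 7.8 holder [0.112  0.026  0.0506] F holder [-19.09   5.86  15.69] w 0.00032861247641643364 rot [-1.7920e+02 -1.1000e-01  1.4042e+02]
```

View pics/s2.png

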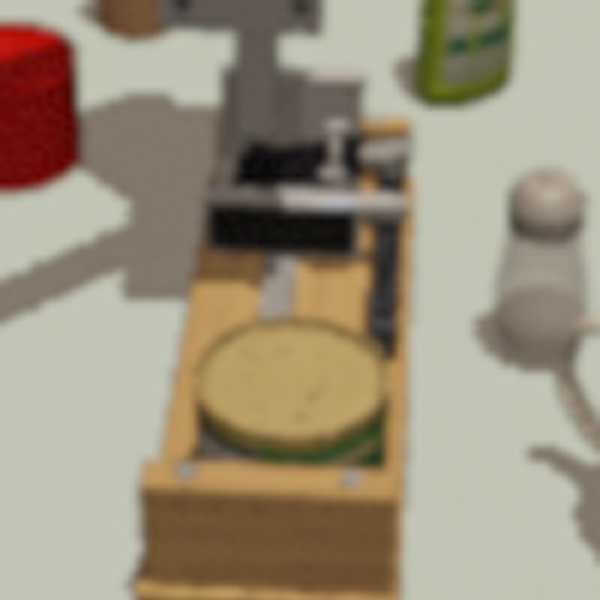

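The crop shows the jaw against the end stop at (370,130), the tin standing at (290,385) and everything else untouched. The push force rises to 19 N with no motion, so the jaw is at its end stop. I'll ease the lean and lift off the ridge while still touching the plate, so the jaw isn't dragged back, then back away and go up.

Emit:
{"api": "arm_command", "payload": {"targets": [0, 0, 0, 0, -2, -0.5, 1, 0, 0, 0, 0, -4, -1, 1, 0, 0, 0, 0, -4.5, -3, 1, 0, 0, 0, 0, -4.5, -6, 1, 0, 0, 0, 0, -4.5, -9, 1, 0, 0, 0, 0, -4.5, -12, 1, 0, 0, 0, 0, -6, -14, 1, 0, 0, 0, 0, -9, -15, 1, 0, 0, 0, 0, -11, -17, 1, 0, 0, 0, 0, -11, -25, 1, 0, 0, 0, 0, -11, -40, 1, 0, 0, 0, 0, -11, -65, 1, 0, 0, 0, 0, -11, -95, 1, 0, 0, 0, 0, -11, -120, 1, 0, 0, 0, 0, -11, -130, 1, 0, 0, 0, 0, -11, -130, 1]}}

```text
time: 9.45
tool_pos: [0.5981, 0.1293, 0.1822]
ee_rot: [3.137, 0.004, 2.452]
wrist_force: [0.2, -1.0, 0.4]
width: 0.0004
finger_force: 0.0
```

Run:
```python
from h import *
st();a=snap('scene')
P=cloud(a);jawmap(P,C0,EX,.05,.155,-.02,.04,.006)
o=robot.get_obs();s=snap('wrist')
T=np.eye(4);T[:3,:3]=Ro.from_euler('xyz',o['ee_rot']).as_matrix();T[:3,3]=o['tool_pos']
P=cloud(s,T@s['T_tool_cam']);jawmap(P,C0,EX,.06,.155,.0,.03,.003)
cv2.imwrite('pics/w3.png',s['color'][...,::-1])
```

```text
t 9.45 holder [0.1088 0.0249 0.1822] F holder [-0.64 -0.82  0.42] w 0.0003794041816530362 rot [179.74   0.22 140.48]
x mm:     50  56  62  68  74  80  86  92  98 104 110 116 122 128 134 140 146 152
y  40    167 167  35 343 425 388 380   .  42  33  30  31  51  72  78   .   .   .
y  34    321 166  37 356 442 382  51 222 226  51  51   .  58  74   .   .   .   .
y  28     13  14  41 361 433 217  54 217 217  57  56  56  68  77   .   .   .   .
y  22     16  12  42 372 437 387  50 221 215  53  54  54  65  69   .   .   .   .
y  16    170 169  42 351 439 384  47 205 221  50 208 141  62  67  76   .   .   .
y  10    321 169  43 345 426 439  50  52 335  41  50  51  65  67   .   .   .   .
y   4    499  35  32 359 396 426 406 320 320  51 176 176  68  77 322 322   . 309
y  -2    516 495  33 360 369 404 428 445 381 178 176 302  67  77   .   .   . 296
y  -8    523 514  44  51  53  55 297 404 434 406 379 291  69  78   .   .   .   .
y -14     13 521 507 490  50  55  52  52  51  41  51  50  62  65  78   .   .   .
x mm:     60  63  66  69  72  75  78  81  84  87  90  93  96  99 102 105 108 111 114 117 120
[... 714 characters left out ...]
 47  46  45   .
y  15     17  45  46  49  49  48  33  32  51  51  52  52  51  51  52  51  51  52  51  51  33  32  77  80  80  78  46  46  47  46  45   .
y  12     18  46  46  49  48  48  33  33  42  52  51  52  52  52  52  52  51  52  51  52  33  33  70  79  80  78  46  47  47  46  45   .
y   9     18  46  46  49  48  47  33  33  42  52  52  51  52  51  52  52  52  52  52  51  33  33  78  80  80  77  46  46  46  47  45   .
y   6     19  46  46  48  49  48  32  33  42  52  52  52  52  52  51  52  51  51  52  51  32  32  71  79  79  79  46  46  47  47  45   .
y   3      .  44  46  48  49  46  32  33  51  51  52  51  52  51  52  51  52  52  51  51  33  33  77  80  79  79  46  47  47  47  46   .
```

View pics/w3.png

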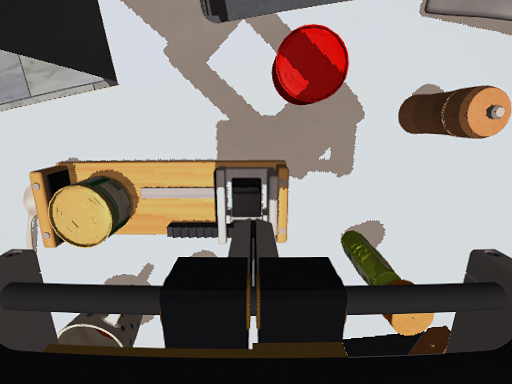

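The picture shows the push plate at (272,200) flush with the end stop at (282,200). The lever is back up (ridge at 58 mm), the tin still stands at (83,212), and the arm is clear at 182 mm with no contact force.

```bash
python3 -c "
from bench import robot
print(robot.close_job())"
```

```text
the job is handed in; nothing more can be done
None
```

The jaw was pushed back to its end stop with the release lever held down, the arm lifted clear, the tin still stands in place, and the job was handed in at about 9.5 s.

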